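Slide the fitting oak cover over the parts well

TASK

The small parts well stands open. Of the three loose oak covers pick the one whose width closely fits between its grooved rails, lay it flat on the loading tongue in front of the well's mouth, lined up with the rails, and let go of it; then push it along from behind, into the grooves, until it is fully home against the end stop. Leave the other two covers, the tools and the parts on the bench where they lie.

Things in the scene. Friction and masses are not known exactly. Their poses are not given: they have to be found in the camera images.
- well: Fixed open oak parts well: two parallel grooved rails, an end stop at the far end, a narrower loading tongue in front of the open mouth; brass parts lie inside. Origin: middle of the mouth, at bench level (z = 0). x: sliding direction, mouth to stop; z up. Rails x 0 to 112 mm, 84 mm wide outside, tops 32.5 mm high. A fully home cover has its centre at x = 50 mm, rear edge at x = 0.
- well_slot (a point): Middle of the slot at the mouth, 15.5 mm above the bench: the height of the ledges in the grooves on which the cover rests. Axes as the well's. Grooves are 62 mm wide between their inner faces and 12 mm high under 5 mm thick lips (52 mm apart). Two cheeks 32.5 mm high flare outwards in front of the mouth, from 62 mm apart at x = 0 to about 75 mm at x = -15 mm.
- well_tongue (a point): Centre of the loading tongue's flat top, 16 mm above the bench, 53.5 mm in front of the mouth. Axes as the well's. Tongue 103 mm long (x), 40 mm wide (y), narrower than the covers, so fingers can reach down beside it; bare bench on both sides.
- well_stop (a point): Middle of the end stop's inner face, 100 mm beyond the mouth, 20 mm above the bench. Axes as the well's. The stop is 12 mm thick, 84 mm wide, 32.5 mm high.
- cover_60: The fitting cover: loose flat oak slab, 100 mm long (its x) by 60 mm wide (its y) by 10 mm thick, about 60 g, lying flat on the bench at the start. Origin: centre of the underside. Either end may lead. It is the middle one of the three in width.
- cover_52: Look-alike cover, too narrow: 100 x 52 x 10 mm, loose, flat on the bench, origin at the centre of the underside, x along its length.
- cover_68: Look-alike cover, too wide for the grooves: 100 x 68 x 10 mm, loose, flat on the bench, origin at the centre of the underside, x along its length.
- rotor: Bystander: tarnished brass rotor head, 96 mm across, 52 mm high, loose; origin at the centre of its underside.
- gear: Bystander: black iron gear wheel, 88 mm across, 18 mm high at the hub, loose; origin at the centre of its underside.
- screwdriver: Bystander: bone-handled screwdriver, 190 mm long, lying along its x; loose.
Things that resemble listed ones, but are neither listed nor needed, are in the scene too. What is shaped like the well but purple or turquoise is not meant.

How it is judged:
On the way:
1. the fitting cover lies flat on the loading tongue, lined up with the rails, let go, still at least 80 mm short of home (x of cover_60 in the frame of well between -0.1 and -0.03 m and y of cover_60 in the frame of well between -0.015 and 0.015 m and z of cover_60 in the frame of well between 0.0135 and 0.0185 m and angle between cover_60's own z axis and vertical below 0.06 rad and angle between the x axis of cover_60 and the x axis of well, either way round below 0.2 rad and contact force between the fingers and cover_60 below 0.05 N and linear speed of cover_60 below 0.02 m/s), for 0.2 s.
At the end, for the whole second after the job is handed in: The 60 mm cover sits flat in both grooves, within 3 mm of fully home against the end stop, in line with the rails (0.06 rad), at rest and let go (x of cover_60 in the frame of well between 0.047 and 0.053 m and y of cover_60 in the frame of well between -0.004 and 0.004 m and z of cover_60 in the frame of well between 0.0135 and 0.018 m and angle between cover_60's own z axis and vertical below 0.05 rad and angle between the x axis of cover_60 and the x axis of well, either way round below 0.06 rad and linear speed of cover_60 below 0.01 m/s and contact force between the fingers and cover_60 below 0.05 N); the robot touches nothing.
It fails at once if one of the two wrong covers is shifted more than 30 mm (distance of any of cover_52, cover_68 from where it was at the start of the episode above 0.03 m).
It fails at once if the rotor head, gear wheel or screwdriver is shifted more than 30 mm (distance of any of rotor, gear, screwdriver from where it was at the start of the episode above 0.03 m).
It also fails if it takes over 54 s, if anything falls off the work surface, if the arm or the gripper's body presses on something with over 40 N, if the wrist force passes 120 N, or if a joint passes its speed limit or range.

ROBOT

A 7-joint arm with a two-finger parallel gripper is mounted at the origin on the work surface. World frame = base frame: x ahead of the robot, y to its left, z up, the work surface at z = 0. Lengths are in m, angles in rad, forces in N, time in s.
With the tool pointing down it reaches from about 0.4 to 0.85 m from the base axis. Payload 6.9 kg.
Tool frame: the origin (TCP) lies at the very end of the fingers, on their centre line; the grasp point (between the pads) lies bot.grip_depth behind it (bot.grip_depth is the distance from the TCP to the grasp point, in m); z points along the fingers, y is the line along which they close (so a half turn about z gives the same grasp; the last joint's range is limited). The gripper opens to 85 mm and grips with 20 to 120 N. Pads are 22 mm wide; open, the fingers measure 114 mm over their backs; the gripper's body (76 mm by 85 mm) begins 54 mm behind the grasp point. The pads swing forward as they close: fully open they stand 13 mm farther back than shut.
Start: joints at [-1.073, 0.507, -0.238, 1.5, 0.126, 1.149, -0.155], TCP at [0.239, 0.578, 0.231] pointing down, gripper open.
Joint ranges: [-3.08, 3.08], [-0.24, 2.05], [-1.43, 1.35], [0, 2.5], [-1.52, 4.66], [0.17, 1.96], [-2.89, 2.89]. Speed limits (rad/s): [2.39, 2.39, 3.14, 3.14, 3.14, 3.14, 3.14].

INTERFACE

Orientations are given as a unit quaternion [w, x, y, z].
In Python, from workcell import bot, cams gives the robot as it stands. The module is installed in compiled form; this text tells all that it offers.
- The arm moves only by the shell command python3 -m inch 'ROWS' [FORCE]. ROWS is JSON, a list that holds one entry, the list of rows, each a list of 7 numbers: the turn, a rotation vector about the tool's x, y, z in degrees, then the shift along the tool's x, y, z in mm, then the opening, from 0 (shut) to 1 (fully open). In form: [[[wx, wy, wz, tx, ty, tz, claw], ...]]. A call has 1 to 10 rows; each row is the pose to reach, as a shift and turn from the pose commanded when the call began, along the tool's axes at that moment; what a row does not reach only later rows make up. A row lasts 1/8 s, in which the tool goes at most 62.5 mm and 10.7 degrees, less where a joint would pass 70% of its speed; a pose out of reach is approached as far as the arm can. A call with a gripper value outside its range is refused whole. The fingers move at their own pace and stop on an object; FORCE is the grip in N (left out, the last holds). Time passes only in rows, so rows that repeat a pose let the fingers close. It gives the time, the measured TCP pose, the force, the opening and the grip force at its end, in the units of the state.
- bot.observe(): the state, without advancing time (a new reading comes with each control period).
- cams.snapshot(name): name is "side" or "top"; returns a dict with "frame" (420x560x3 uint8, blue, green, red), "z_map" (420x560 float32, m along the optical axis (not along the pixel's ray), 0 where there is no reading), "fx", "fy", "cx", "cy" (pixels), "R" (3x3) and "t" (3): a world point X has camera coordinates R X + t. Camera axes: x right, y down, z forward; pixel columns grow to the right and rows downward; lengths in m; the calibration is good to about 2 mm. A picture is of the moment at which its call begins.
- bot.sign_off(): hands the job in; it is judged then, once.
The state is a dict: "time_s": time; "qpos": joint angles; "dq": joint speeds; "tau": joint torques, N m; "ee_pos": TCP position; "ee_rot": TCP orientation; "contact_force": force on the tool from outside, world axes, zero at the start; "ft_torque": the same for the moment, N m; "grip_width": finger opening in m; "grip_force": force on a finger pad.
Only numpy, scipy, OpenCV 4.12 (cv2) and the standard library are available. Lean on these libraries where they do the work, as an engineer would, in place of code of your own. Each camera call takes 0.05 s, during which the arm holds its last target. There are 200 camera calls.

## Working session

There is one attempt and no reset: what is moved stays moved. The work goes in short steps, Python scripts to look and compute and a shell command to move; the robot and the scene stay as the last step left them, time stands still between calls to the robot, and variables do not carry over. Pictures are saved under pics/ and viewed, at most 10 in all, crops included, and the job is handed in when it is done.

```bash
mkdir -p pics
python3 - <<'E'
from workcell import bot,cams
import cv2,numpy as np,pickle
for n in("top","side"):
    s=cams.snapshot(n); pickle.dump(s,open(n+"0.pkl","wb")); cv2.imwrite(f"pics/{n}0.png",s["frame"])
    print(n,s["fx"],s["cx"],s["cy"],-s["R"].T@s["t"],s["R"].round(3).tolist())
o=bot.observe();print(o["ee_pos"],o["ee_rot"],bot.grip_depth,o["time_s"],o["grip_width"])
E
```

```text
top 480.6571760037907 278.6809039336724 206.14727754247608 [ 0.42631376 -0.02353702  1.23460179] [[0.011, -1.0, 0.01], [-0.992, -0.012, -0.125], [0.125, -0.009, -0.992]]
side 476.4431515776834 279.3043194445888 205.752082755191 [ 0.07241557 -0.96682072  0.75240089] [[0.876, -0.482, -0.024], [-0.276, -0.46, -0.844], [0.395, 0.746, -0.536]]
[0.23854324 0.57719737 0.23053862] [-1.44829904e-04  1.94640894e-01  9.80874245e-01 -7.85367895e-04] 0.0187 0.1 0.0854082243191725
```

View pics/top0.png

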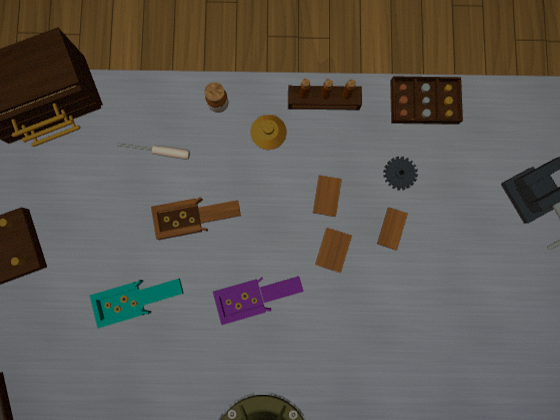

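View pics/side0.png

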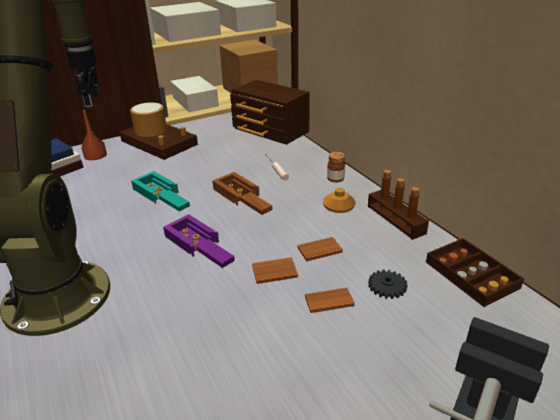

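The top view shows the oak well with its stop at about (152,220) and its tongue ending at about (240,208). The three covers are at (327,196), (333,250) and (392,229).

```bash
cat > h.py <<'E'
import cv2,numpy as np,pickle
def ray(s,uv,z):
    uv=np.atleast_2d(uv).astype(float); C=-s["R"].T@s["t"]
    d=np.c_[(uv[:,0]-s["cx"])/s["fx"],(uv[:,1]-s["cy"])/s["fy"],np.ones(len(uv))]@s["R"]
    return C+d*((z-C[2])/d[:,2])[:,None]
def wood(s):
    h=cv2.cvtColor(s["frame"],cv2.COLOR_BGR2HSV)
    return cv2.inRange(h,(3,90,40),(18,255,255))
def rect(s,m,z):
    v,u=np.nonzero(m); P=ray(s,np.c_[u,v],z)[:,:2]
    (c,wh,a)=cv2.minAreaRect((P*1000).astype(np.float32))
    if wh[0]<wh[1]: a+=90; wh=wh[::-1]
    return np.array(c),np.array(wh),(a+90)%180-90,np.sqrt(len(u)),P
E
python3 - <<'E'
from h import *
s=pickle.load(open("top0.pkl","rb")); m=wood(s)
n,l,st,c=cv2.connectedComponentsWithStats(m)
for i in range(1,n):
    if st[i,4]<150 or not(140<c[i][0]<420 and 150<c[i][1]<280): continue
    r=rect(s,l==i,.01); print("px",c[i].round(),st[i],"c",r[0].round(1),"wh",r[1].round(1),"ang",round(r[2],1),
     "area mm2", round(st[i,4]*((1.2346-.01)/.992/480.66*1000)**2))
h=cv2.cvtColor(s["frame"],cv2.COLOR_BGR2HSV)
im=cv2.resize(s["frame"][185:285,140:420],None,fx=2.85,fy=2.85,interpolation=cv2.INTER_CUBIC)
w=cv2.resize(s["frame"][190:245,145:250],None,fx=7.6,fy=7.6,interpolation=cv2.INTER_CUBIC)
cv2.imwrite("pics/w.png",w)
print(h[218,180],h[210,220],h[250,333])
E
```

```text
px [327. 195.] [313 175  29  42 879] c [ 610.4 -158.2] wh [99.2 59.6] ang -8.9 area mm2 5798
px [189. 216.] [ 151  197   90   43 2100] c [556.3 176.4] wh [221.6  87.3] ang -78.6 area mm2 13852
px [392. 228.] [377 207  30  43 792] c [ 527.8 -324.9] wh [98.4 53.1] ang -17.8 area mm2 5224
px [333. 250.] [ 315  228   37   45 1041] c [ 471.4 -174. ] wh [98.6 68.1] ang -16.9 area mm2 6867
[ 10 200  42] [ 15 180  99] [ 15 182  98]
```

View pics/w.png

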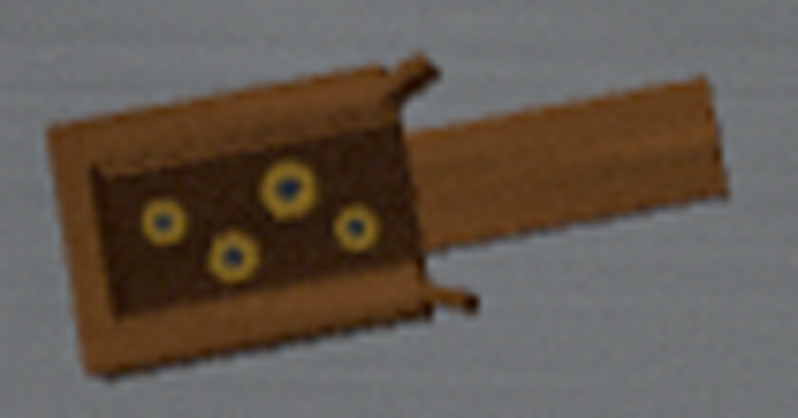

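The crop shows the well (crop px): stop corners at (50,128) and (95,377), tongue end corners at (707,77) and (728,196). The cover at (610,-158) mm measures 59.6 mm wide, so it is the fitting one.

Run:
```python
from h import *
s=pickle.load(open("top0.pkl","rb"))
f=lambda p,z: ray(s,(np.array(p)+.5)/7.6-.5+[145,190],z)[:,:2]*1000
T=f([(410,133),(707,77),(425,250),(728,196)],.016)
W=f([(50,128),(385,66),(97,377),(430,318)],.0325)
print(T.round(1),W.round(1))
ends=T[[1,3]].mean(0); stop=W[[0,2]].mean(0)
d=stop-ends; print("len(217)",np.hypot(*d),"ang",np.degrees(np.arctan2(d[1],d[0])))
for a,b in((T[1],T[0]),(T[3],T[2]),(W[1],W[0]),(W[3],W[2])): 
    e=b-a; print(np.degrees(np.arctan2(e[1],e[0])),np.hypot(*e))
print("widths",np.hypot(*(T[1]-T[3])),np.hypot(*(W[0]-W[2])))
u=d/np.hypot(*d); mid=(ends+stop)/2; print("mouth",mid-u*(112-105)/2, u)
from scipy.spatial.transform import Rotation as Ro
R=Ro.from_quat([ -1.448e-4,1.94640894e-01,9.80874245e-01,-7.85e-4],scalar_first=True).as_matrix();print(R.round(3))
```

```text
[[575.5 169.9]
 [595.7  70.8]
 [536.1 163.7]
 [555.5  62.9]] [[573.7 286.2]
 [595.7 176.3]
 [491.6 267.2]
 [512.2 158.8]]
len(217) 214.2695734247905 ang 101.57122481313274
101.51914688327938 101.20558071400643
100.87660992429606 102.65658935883935
101.36090783718916 112.12072911152782
100.7835981958532 110.38165881169739
widths 40.94500079565171 84.25685446375738
mouth [554.80482877 168.33293944] [-0.20058593  0.97967611]
[[-0.924  0.382 -0.001]
 [ 0.382  0.924 -0.001]
 [-0.    -0.002 -1.   ]]
```

```bash
cat >> h.py <<'E'
def go(p,yaw):
    "row (rotvec deg, shift mm) to bring TCP to p (mm), tool straight down, tool y at yaw deg (mod 180)"
    from workcell import bot
    from scipy.spatial.transform import Rotation as Ro
    o=bot.observe(); R=Ro.from_quat(o["ee_rot"],scalar_first=True); M=R.as_matrix()
    y0=np.degrees(np.arctan2(M[1,1],M[0,1])); a=np.radians(y0+(yaw-y0+90)%180-90)
    y=np.array([np.cos(a),np.sin(a),0]); z=np.array([0,0,-1.]); T=Ro.from_matrix(np.c_[np.cross(y,z),y,z])
    print("t",round(o["time_s"],2),"pos",(o["ee_pos"]*1e3).round(1),"yaw",round(y0,2),"q7",o["qpos"][6].round(2),"F",o["contact_force"].round(1),"w",round(o["grip_width"]*1e3,1))
    print("row",np.degrees((R.inv()*T).as_rotvec()).round(1),(R.inv().apply(np.array(p)-o["ee_pos"]*1e3)).round(1))
E
python3 -m inch '[[[0,0,-13.6,-624,-537,100,1],[0,0,-13.6,-624,-537,100,1],[0,0,-13.6,-624,-537,100,1],[0,0,-13.6,-624,-537,100,1],[0,0,-13.6,-624,-537,100,1],[0,0,-13.6,-624,-537,100,1],[0,0,-13.6,-624,-537,100,1],[0,0,-13.6,-624,-537,100,1],[0,0,-13.6,-624,-537,100,1],[0,0,-13.6,-624,-537,100,1]]]' 40
python3 -c "
from h import *; go((610.4,-158.2,80),81.1)"
```

```text
time_s: 1.35
ee_pos: [0.5193, 0.0221, 0.1556]
ee_rot: [-0.0, 0.077, 0.997, 0.0]
contact_force: [0.2, 0.7, -0.7]
grip_width: 0.0849
grip_force: 0.0
t 1.35 pos [519.3  22.1 155.6] yaw 81.16 q7 1.22 F [ 0.2  0.7 -0.7] w 84.9
row [ 0.  -0.   0.1] [-117.7 -164.2   75.5]
```

```bash
python3 -m inch '[[[0,0,0,-117.5,-164,75,1],[0,0,0,-117.5,-164,75,1],[0,0,0,-117.5,-164,75,1],[0,0,0,-117.5,-164,75,1],[0,0,0,-117.5,-164,75,1],[0,0,0,-117.5,-164,75,1]]]'
python3 - <<'E'
from h import *
from workcell import cams
go((610.4,-158.2,5),81.1)
s=cams.snapshot("top"); cv2.imwrite("pics/a.png",np.hstack([cv2.resize(s["frame"][150:270,260:400],(400,343)),]))
t=cams.snapshot("side"); cv2.imwrite("pics/a.png",np.hstack([cv2.resize(s["frame"][150:270,260:400],(400,343)),cv2.resize(t["frame"][190:310,250:390],(400,343))]))
E
```

```text
time_s: 2.1
ee_pos: [0.6093, -0.1548, 0.0808]
ee_rot: [-0.0, 0.077, 0.997, 0.001]
contact_force: [-0.5, 1.7, 0.9]
grip_width: 0.0856
grip_force: 0.0
t 2.1 pos [ 609.3 -154.8   80.8] yaw 81.2 q7 1.51 F [-0.5  1.7  0.9] w 85.6
row [ 0.1 -0.   0.1] [-1.7 -3.2 75.8]
```

View pics/a.png

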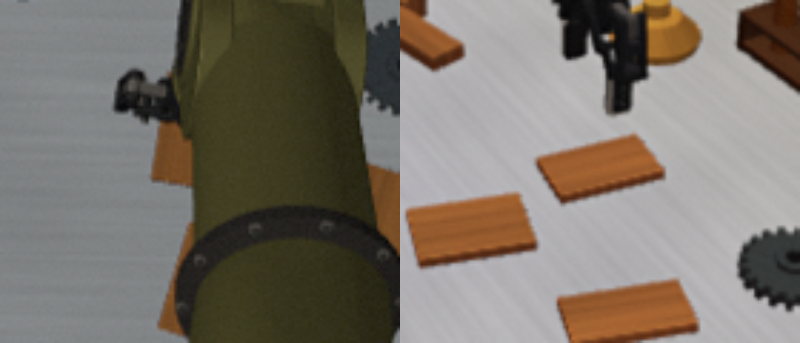

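The side crop shows the open gripper hovering above cover_60, at about (600,165) in the crop, with nothing in the way. The top view is blocked by the arm. Next I descend.

```bash
python3 -m inch '[[[0,0,0,0,0,40,1],[0,0,0,0,0,62,1],[0,0,0,0,0,70,1],[0,0,0,0,0,70,1]]]'
python3 - <<'E'
from h import *
from workcell import cams
go((610.4,-158.2,5),81.1)
t=cams.snapshot("side"); cv2.imwrite("pics/b.png",cv2.resize(t["frame"][205:285,270:380],(770,560),interpolation=cv2.INTER_CUBIC))
E
```

```text
time_s: 2.7
ee_pos: [0.6098, -0.1554, 0.0113]
ee_rot: [0.0, 0.077, 0.997, 0.0]
contact_force: [0.8, 0.3, 0.2]
grip_width: 0.0855
grip_force: 0.0
t 2.7 pos [ 609.8 -155.4   11.3] yaw 81.21 q7 1.49 F [0.8 0.3 0.2] w 85.5
row [0.  0.  0.1] [-1.  -2.7  6.3]
```

View pics/b.png

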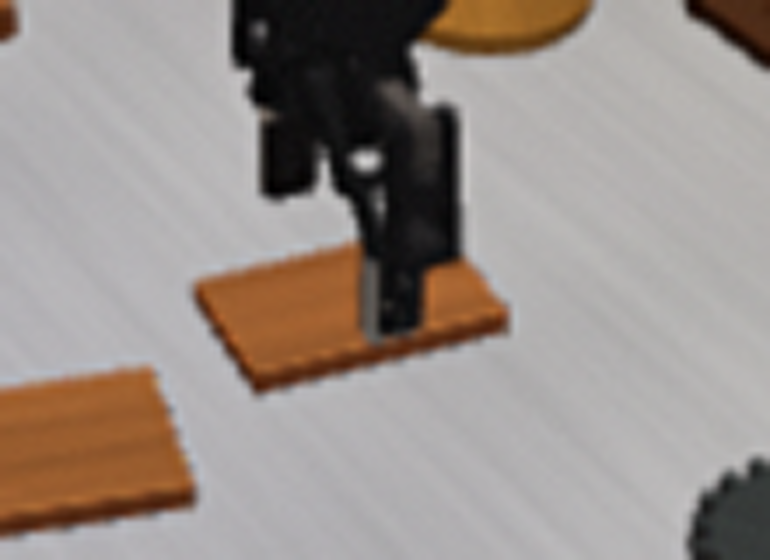

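The near fingertip ends at crop px (393,335), which looks well above the bench. I'll compute its height.

Run:
```python
from h import *
s=pickle.load(open("side0.pkl","rb"))
px=np.array([393+.5,335+.5])/7-.5+[270,205]
for z in(0,.01,.02,.03,.04): print(z,(ray(s,px,z)*1e3).round(1))
m=wood(s);n,l,st,c=cv2.connectedComponentsWithStats(m)
i=l[247,319]; r=rect(s,l==i,.01); print(c[i],r[0],r[1],r[2])
```

```text
0 [[ 622.2 -173.9    0. ]]
0.01 [[ 614.9 -184.5   10. ]]
0.02 [[ 607.6 -195.    20. ]]
0.03 [[ 600.3 -205.6   30. ]]
0.04 [[ 593.  -216.1   40. ]]
[319.48006135 248.38957055] [ 611.48144531 -161.69949341] [101.96640015  67.05797577] -8.994178771972656
```

```bash
python3 -m inch '[[[0,0,0,-1,-4,0,0.85],[0,0,0,-1,-4,4,0.85],[0,0,0,-1,-4,8,0.85],[0,0,0,-1,-4,11,0.85],[0,0,0,-1,-4,11,0.85]]]'
python3 -m inch '[[[0,0,0,0,0,1,0.85],[0,0,0,0,0,2,0.85],[0,0,0,0,0,2,0.85]]]'
```

```text
time_s: 3.38
ee_pos: [0.6097, -0.1601, -0.0005]
ee_rot: [-0.0, 0.077, 0.997, 0.0]
contact_force: [-0.5, 0.1, 0.4]
grip_width: 0.0729
grip_force: 0.0
time_s: 3.75
ee_pos: [0.61, -0.1602, -0.0021]
ee_rot: [-0.0, 0.077, 0.997, 0.0]
contact_force: [1.0, -0.1, 0.6]
grip_width: 0.0727
grip_force: 0.0
```

No contact with the bench yet, so close.

```bash
python3 -m inch '[[[0,0,0,0,0,0,0.6],[0,0,0,0,0,0,0.6],[0,0,0,0,0,0,0.5],[0,0,0,0,0,0,0.5]]]' 40
python3 - <<'E'
from h import *
from workcell import cams
go((610.4,-158.2,5),81.1)
t=cams.snapshot("side"); cv2.imwrite("pics/c.png",cv2.resize(t["frame"][205:285,270:380],(770,560),interpolation=cv2.INTER_CUBIC))
E
```

```text
time_s: 4.25
ee_pos: [0.6101, -0.1602, -0.0017]
ee_rot: [0.0, 0.077, 0.997, -0.0]
contact_force: [-1.6, -0.3, 5.2]
grip_width: 0.0589
grip_force: 43.4
t 4.25 pos [ 610.1 -160.2   -1.7] yaw 81.15 q7 1.5 F [-1.6 -0.3  5.2] w 58.9
row [-0.  0.  0.] [ 0.1  2.  -6.7]
```

View pics/c.png

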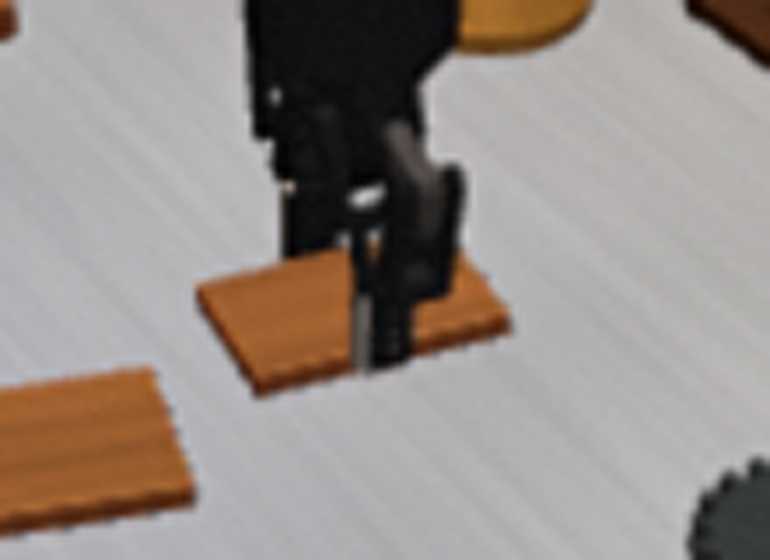

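Grip holds at 58.9 mm, so this is the 60 mm cover, with both fingertips beside its long edges. Next I lift and carry it.

```bash
python3 -m inch '[[[0,0,0,0,0,-30,0.5],[0,0,0,0,0,-60,0.5],[0,0,0,0,0,-90,0.5],[0,0,0,0,0,-90,0.5]]]' 60
python3 -c "
from h import *; go((568.4,101.7,80),11.3)"
```

```text
time_s: 4.8
ee_pos: [0.6115, -0.1606, 0.0901]
ee_rot: [0.002, 0.077, 0.997, -0.0]
contact_force: [0.7, 0.2, -0.5]
grip_width: 0.058
grip_force: 66.3
t 4.8 pos [ 611.5 -160.6   90.1] yaw 81.14 q7 1.52 F [ 0.7  0.2 -0.5] w 58.0
row [ 0.1  0.2 69.8] [ 83.  252.5   9.7]
```

```bash
python3 -m inch '[[[0,0,10,12,36,0,0.5],[0,0,20,24,72,0,0.5],[0,0,30,36,108,0,0.5],[0,0,40,48,144,5,0.5],[0,0,50,60,180,5,0.5],[0,0,60,72,216,5,0.5],[0,0,70,83,252,5,0.5],[0,0,70,83,252,10,0.5],[0,0,70,83,252,10,0.5],[0,0,70,83,252,10,0.5]]]'
python3 - <<'E'
from h import *
from workcell import cams
go((568.4,101.7,30),11.3)
for n in("side","top"): 
    s=cams.snapshot(n); pickle.dump(s,open(n+"1.pkl","wb"))
    cv2.imwrite(f"pics/d{n}.png",s["frame"])
t=cv2.imread("pics/dside.png");s=cv2.imread("pics/dtop.png")
cv2.imwrite("pics/d.png",np.hstack([cv2.resize(s[170:250,140:260],(400,267)),cv2.resize(t[130:230,200:320],(400,267))]))
E
```

```text
time_s: 6.05
ee_pos: [0.5668, 0.0998, 0.0776]
ee_rot: [0.0, 0.636, 0.772, -0.001]
contact_force: [0.2, -0.2, -0.4]
grip_width: 0.0581
grip_force: 66.3
t 6.05 pos [566.8  99.8  77.6] yaw 11.08 q7 0.16 F [ 0.2 -0.2 -0.4] w 58.1
row [-0.   0.1 -0.2] [ 1.6  1.9 47.6]
```

View pics/d.png

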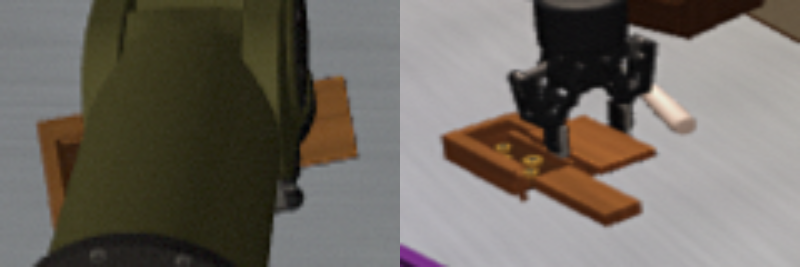

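The side crop shows the cover held level above the tongue, which runs to crop px (640,215). Lower it in steps.

```bash
python3 -m inch '[[[0,0,0,1.5,2,30,0.5],[0,0,0,1.5,2,55,0.5],[0,0,0,1.5,2,60,0.5],[0,0,0,1.5,2,60,0.5]]]'
python3 -m inch '[[[0,0,0,0,0,1,0.5],[0,0,0,0,0,2,0.5],[0,0,0,0,0,3,0.5],[0,0,0,0,0,3,0.5]]]'
python3 -c "
from h import *; go((568.4,101.7,14),11.3)"
```

```text
time_s: 6.65
ee_pos: [0.5687, 0.1028, 0.0182]
ee_rot: [0.0, 0.635, 0.772, -0.0]
contact_force: [0.2, -0.1, -0.2]
grip_width: 0.058
grip_force: 66.3
time_s: 7.15
ee_pos: [0.5684, 0.1035, 0.015]
ee_rot: [0.0, 0.635, 0.772, 0.0]
contact_force: [0.5, -0.0, -0.6]
grip_width: 0.0579
grip_force: 66.3
t 7.15 pos [568.4 103.5  15. ] yaw 11.16 q7 0.18 F [ 0.5 -0.  -0.6] w 57.9
row [ 0.  -0.  -0.1] [-1.7 -0.4  1. ]
```

```bash
python3 -m inch '[[[0,0,0,0,0,1,0.5],[0,0,0,0,0,1.5,0.5],[0,0,0,0,0,1.5,0.5]]]'
python3 -m inch '[[[0,0,0,0,0,0.5,0.5],[0,0,0,0,0,0.5,0.5]]]'
```

```text
time_s: 7.52
ee_pos: [0.5685, 0.1034, 0.0145]
ee_rot: [0.0, 0.635, 0.772, 0.0]
contact_force: [-2.9, 0.1, 10.3]
grip_width: 0.0579
grip_force: 67.5
time_s: 7.78
ee_pos: [0.5686, 0.1035, 0.0145]
ee_rot: [0.0, 0.635, 0.772, 0.001]
contact_force: [-4.2, -0.1, 15.3]
grip_width: 0.0579
grip_force: 68.1
```

Seated (10–15 N upward force). Back off slightly, release, then rise and move back behind the cover.

```bash
python3 -m inch '[[[0,0,0,0,0,-0.7,0.5],[0,0,0,0,0,-0.7,0.85],[0,0,0,0,0,-0.7,0.95],[0,0,0,0,0,-0.7,0.95],[0,0,0,0,0,-30,0.95],[0,0,0,0,0,-70,0.95],[0,0,0,0,0,-90,0.95],[0,0,0,-60,0,-90,0.5],[0,0,0,-120,0,-90,0.2],[0,0,0,-170,0,-90,0]]]' 40
python3 -m inch '[[[0,0,0,-10,0,0,0],[0,0,0,-10,0,0,0],[0,0,0,-10,0,0,0]]]'
python3 - <<'E'
from h import *
from workcell import cams
go((568.4,101.7,14),11.3)
s=cams.snapshot("top"); pickle.dump(s,open("top2.pkl","wb"))
cv2.imwrite("pics/e.png",cv2.resize(s["frame"][180:250,145:265],(780,455),interpolation=cv2.INTER_CUBIC))
E
```

```text
time_s: 9.02
ee_pos: [0.6015, -0.0659, 0.103]
ee_rot: [0.0, 0.635, 0.772, -0.0]
contact_force: [0.7, -0.8, -0.2]
grip_width: 0.0271
grip_force: 0.0
time_s: 9.4
ee_pos: [0.6031, -0.071, 0.1027]
ee_rot: [-0.001, 0.634, 0.773, 0.0]
contact_force: [0.6, 0.9, 1.3]
grip_width: 0.0001
grip_force: 0.0
t 9.4 pos [603.1 -71.  102.7] yaw 11.29 q7 0.43 F [0.6 0.9 1.3] w 0.1
row [-0.  -0.1 -0. ] [176.   -0.2  88.9]
```

View pics/e.png

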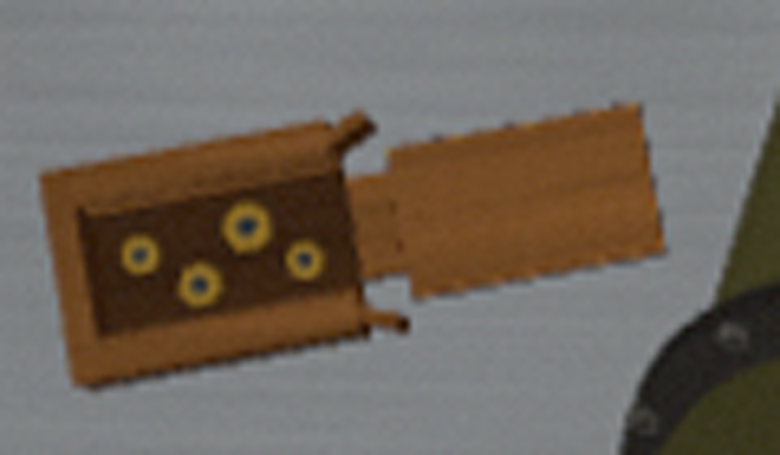

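The crop shows the cover lying on the tongue with corners at (388,150), (640,103), (413,298) and (664,252), clear of the cheeks.

Run:
```python
from h import *
s=pickle.load(open("top2.pkl","rb"))
f=lambda p,z: ray(s,(np.array(p)+.5)/6.5-.5+[145,180],z)[:,:2]*1000
C=f([(388,150),(640,103),(413,298),(664,252)],.026)
W=f([(40,174),(325,121),(80,387),(368,336)],.0325)
for a,b in((C[1],C[0]),(C[3],C[2]),(W[1],W[0]),(W[3],W[2])): e=b-a;print(np.degrees(np.arctan2(e[1],e[0])).round(2),np.hypot(*e).round(1))
c=C.mean(0); w=W.mean(0); th=np.radians(101.2);u=np.array([np.cos(th),np.sin(th)]);v=np.array([-u[1],u[0]])
print("cover",c,"rear mid",C[[1,3]].mean(0),"well mid",w,"mouth",w-56*u)
print("cover in well x,y",(c-w)@u+56,(c-w)@v)
go(tuple(C[[1,3]].mean(0)-22*u+0*v)+(22,),11.2)
```

```text
101.42 99.7
101.14 98.7
101.41 111.5
100.78 111.6
cover [566.53198238  99.79049236] rear mid [576.23432249  51.15104353] well mid [543.48387615 223.05013762] mouth [554.36099982 168.11664892]
cover in well x,y -69.38891843331055 1.3320985990505712
t 9.45 pos [603.2 -70.9 102.8] yaw 11.31 q7 0.43 F [ 0.   0.5 -0.5] w -0.3
row [-0.  -0.1  0.1] [102.8  -2.5  80.9]
```

```bash
python3 -m inch '[[[0,0,0,50,-2,20,0],[0,0,0,90,-2,40,0],[0,0,0,100,-2,65,0],[0,0,0,100,-2,80,0],[0,0,0,102,-2,83,0],[0,0,0,102,-2,83,0],[0,0,0,102,-2,83,0]]]'
python3 - <<'E'
from h import *
go((576.2-2.1,51.2+10,20),11.2)
E
```

```text
time_s: 10.32
ee_pos: [0.5822, 0.0257, 0.0207]
ee_rot: [0.001, 0.635, 0.772, 0.0]
contact_force: [-0.9, 0.3, 0.8]
grip_width: -0.0
grip_force: 0.0
t 10.32 pos [582.2  25.7  20.7] yaw 11.09 q7 0.31 F [-0.9  0.3  0.8] w -0.0
row [ 0.1  0.  -0.1] [36.4 -1.2  0.7]
```

```bash
python3 -m inch '[[[0,0,0,8,0,1,0],[0,0,0,16,0,1,0],[0,0,0,24,0,1,0],[0,0,0,32,0,1,0],[0,0,0,40,0,1,0],[0,0,0,48,0,1,0],[0,0,0,56,0,1,0],[0,0,0,64,0,1,0],[0,0,0,70,0,1,0],[0,0,0,70,0,1,0]]]'
python3 - <<'E'
from h import *
from workcell import cams
go((554.4+2.1,168.1-10.8,20),11.2)
t=cams.snapshot("side");cv2.imwrite("pics/f.png",cv2.resize(t["frame"][140:230,200:320],(760,570),interpolation=cv2.INTER_CUBIC))
E
```

```text
time_s: 11.58
ee_pos: [0.5678, 0.096, 0.0188]
ee_rot: [-0.0, 0.635, 0.773, 0.0]
contact_force: [-0.3, 0.1, 0.5]
grip_width: -0.0002
grip_force: 0.0
t 11.57 pos [567.8  96.   18.8] yaw 11.21 q7 0.2 F [-0.3  0.1  0.5] w -0.2
row [-0. -0.  0.] [62.4  0.8 -1.1]
```

View pics/f.png

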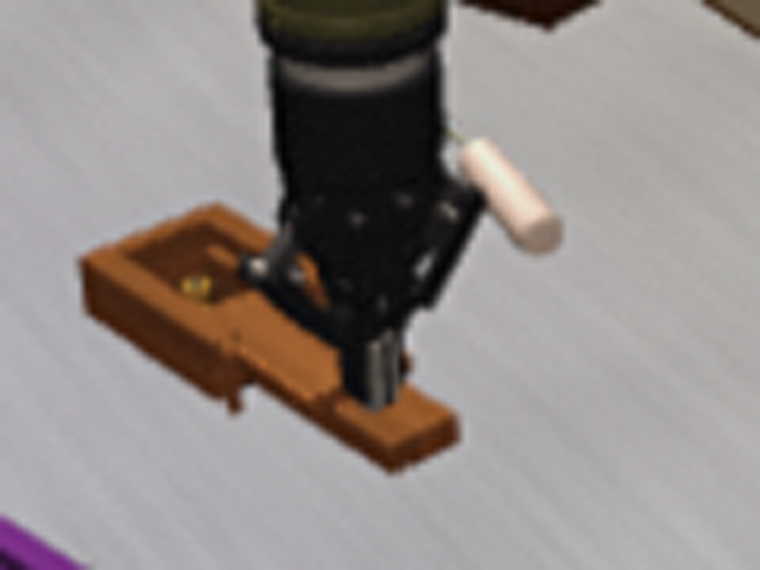

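The picture shows the cover entering between the cheeks at about (235,350), with the fingers behind it. Force is low, so I continue.

```bash
python3 -m inch '[[[0,0,0,8,0.3,-0.5,0],[0,0,0,16,0.5,-0.5,0],[0,0,0,24,0.5,-0.5,0],[0,0,0,32,0.5,-0.5,0],[0,0,0,40,0.5,-0.5,0],[0,0,0,46,0.5,-0.5,0],[0,0,0,52,0.5,-0.5,0],[0,0,0,55,0.5,-0.5,0],[0,0,0,55,0.5,-0.5,0]]]'
python3 -m inch '[[[0,0,0,2,0,0,0],[0,0,0,4,0,0,0],[0,0,0,4,0,0,0]]]'
```

```text
time_s: 12.75
ee_pos: [0.5577, 0.1495, 0.0194]
ee_rot: [-0.0, 0.635, 0.773, -0.0]
contact_force: [0.3, 0.5, 0.5]
grip_width: 0.0004
grip_force: 0.0
time_s: 13.12
ee_pos: [0.557, 0.1533, 0.0194]
ee_rot: [-0.0, 0.635, 0.773, 0.0]
contact_force: [0.4, 0.3, 0.3]
grip_width: -0.0001
grip_force: 0.0
```

```bash
python3 -m inch '[[[0,0,0,1,0,0,0],[0,0,0,2,0,0,0],[0,0,0,3,0,0,0],[0,0,0,3,0,0,0]]]'
python3 -m inch '[[[0,0,0,1,0,0,0],[0,0,0,1.5,0,0,0],[0,0,0,1.5,0,0,0]]]'
```

```text
time_s: 13.62
ee_pos: [0.5565, 0.1562, 0.0194]
ee_rot: [-0.0, 0.635, 0.773, 0.0]
contact_force: [-0.0, 0.1, -0.1]
grip_width: 0.0002
grip_force: 0.0
time_s: 14.0
ee_pos: [0.5562, 0.1576, 0.0194]
ee_rot: [-0.0, 0.635, 0.772, 0.0]
contact_force: [-0.1, -0.2, -0.6]
grip_width: -0.0004
grip_force: 0.0
```

```bash
python3 -m inch '[[[0,0,0,1,0,0,0],[0,0,0,1.5,0,0,0],[0,0,0,1.5,0,0,0]]]'
python3 -m inch '[[[0,0,0,1,0,0,0],[0,0,0,1.5,0,0,0],[0,0,0,1.5,0,0,0]]]'
```

```text
time_s: 14.38
ee_pos: [0.5562, 0.1586, 0.0194]
ee_rot: [0.0, 0.635, 0.772, -0.0]
contact_force: [1.7, -2.0, -0.4]
grip_width: -0.0003
grip_force: 1.2
time_s: 14.75
ee_pos: [0.5564, 0.1587, 0.0195]
ee_rot: [0.001, 0.636, 0.772, -0.0]
contact_force: [2.5, -6.0, 0.9]
grip_width: 0.0002
grip_force: 3.1
```

Stalled against a firm resistance where the stop should be. One more nudge, then back off, rise and look.

```bash
python3 -m inch '[[[0,0,0,1,0,0,0],[0,0,0,1.5,0,0,0]]]'
python3 -m inch '[[[0,0,0,-6,0,0,0],[0,0,0,-20,0,0,0],[0,0,0,-40,0,-20,0],[0,0,0,-80,0,-60,0],[0,0,0,-130,0,-100,0],[0,0,0,-180,0,-120,0],[0,0,0,-220,0,-120,0],[0,0,0,-220,0,-120,0],[0,0,0,-220,0,-120,0]]]'
python3 - <<'E'
from h import *
from workcell import cams
s=cams.snapshot("top"); pickle.dump(s,open("top3.pkl","wb"));t=cams.snapshot("side")
a=cv2.resize(s["frame"][185:245,145:245],(800,480),interpolation=cv2.INTER_CUBIC)
cv2.imwrite("pics/g.png",a)
E
```

```text
time_s: 15.0
ee_pos: [0.5565, 0.1589, 0.0196]
ee_rot: [0.002, 0.636, 0.772, -0.001]
contact_force: [3.5, -9.1, -0.4]
grip_width: -0.0001
grip_force: 5.0
time_s: 16.12
ee_pos: [0.5975, -0.0534, 0.1391]
ee_rot: [-0.001, 0.635, 0.772, 0.0]
contact_force: [0.2, 0.7, -0.1]
grip_width: -0.0004
grip_force: 0.0
```

View pics/g.png

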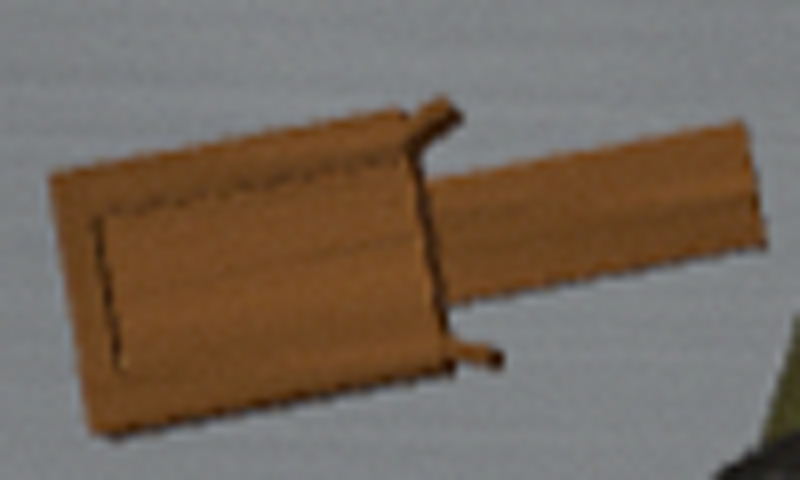

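The view shows the cover filling the slot: front edge at the stop line (100,215)–(118,370), rear edge (412,155)–(443,310) flush with the rail ends. A quick numeric check follows.

Run:
```python
from h import *
s=pickle.load(open("top3.pkl","rb"))
f=lambda p,z: ray(s,(np.array(p)+.5)/8-.5+[145,185],z)[:,:2]*1000
r=f([(412,155),(443,310)],.0255); T=f([(744,122),(766,247)],.016); W=f([(50,174),(100,437),(405,110),(452,375)],.0325)
th=np.radians(101.2);u=np.array([np.cos(th),np.sin(th)])
print("rear edge - tongue end (105)",(r@u-(T@u).mean()).round(1),"outer stop - rear (112)",((W[:2]@u).mean()-r@u).round(1),"rail ends - rear",(W[2:]@u-r@u).round(1))
```

```text
rear edge - tongue end (105) [104.6 103. ] outer stop - rear (112) [110.3 111.9] rail ends - rear [-1.1 -0.4]
```

```bash
python3 -c "
from workcell import bot; print(bot.sign_off())"
```

```text
the job is handed in; nothing more can be done
None
```

The 60 mm cover is in the grooves and pushed home against the end stop: its rear edge measured within about 2 mm of the mouth in the last picture. The gripper is clear and the job is handed in; I didn't re-measure the other objects, and no verdict was returned.

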